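Gauge the stop depth between two stacked circuit boards

ROBOT

A 6-joint arm with a two-finger parallel gripper is mounted at the origin on the work surface. World frame = base frame: x ahead of the robot, y to its left, z up, the work surface at z = 0. Lengths are in m, angles in degrees, forces in N, time in s.
With the tool pointing down it reaches from about 0.325 to 0.775 m from the base axis. Payload 5.5 kg.
Tool frame: the origin (TCP) lies at the centre of the arm's flange, where the gripper is bolted on; the fingertips stand 182 mm ahead of it and the grasp point (between the pads) lies 163 mm ahead of it; z points along the fingers, y is the direction in which the jaws open and shut (so a half turn about z gives the same grasp; the last joint's range is limited). The gripper opens to 88 mm and grips with 3 to 60 N. Pads are 20 mm wide; open, the fingers measure 115 mm over their backs; the gripper's body (75 mm by 178 mm) begins 61 mm behind the grasp point.
Start: joints at [-74.181, 5.22, 70.514, -0, 104.267, -3.249], TCP at [0.196, -0.567, 0.405] pointing down, gripper open.
Joint ranges: [-164.24, 164.24], [-49.07, 125.15], [9.68, 141.18], [-86.29, 266.29], [3.28, 154.24], [-151.56, 151.56]. Speed limits (degrees/s): [147.25, 147.25, 172.46, 180, 180, 180].

INTERFACE

Orientations are given as [roll, pitch, yaw] about the fixed x, y, z axes, in that order (R = Rz(yaw) Ry(pitch) Rx(roll)).
In Python, from station import r gives the robot as it stands. The module is installed in compiled form; this text tells all that it offers. Calls block until the motion is done:
- r.reach(position, orientation): joint-space move of the TCP to a pose.
- r.servo_line(position, rotation=None, speed=0.15): straight line of the TCP; rotation=None keeps the orientation; speed is the mean speed in m/s.
- r.move_joints(angles): joint-space move.
- r.let_go() and r.grab(squeeze=None): open the fingers fully, or close them until they stop; squeeze is the grip in N (None keeps the last).
- r.wait(seconds).
- r.inverse_kinematics(position, orientation): joint angles nearest the present ones, or None.
- r.sense(): the state.
- r.snapshot(name): name is "scene" or "top" or "wrist"; returns a dict with "frame" (384x512x3 uint8, red, green, blue), "fx", "fy", "cx", "cy" (pixels), "R" (3x3) and "t" (3): a world point X has camera coordinates R X + t. Camera axes: x right, y down, z forward; pixel columns grow to the right and rows downward; lengths in m; the calibration is good to about 2 mm. The wrist camera is an equidistant fisheye: a pixel r from the principal point sees the ray r / f radians off the axis. A picture is of the moment at which its call begins. There is no depth.
A pose or a line that the arm cannot do raises r.IKError and nothing moves.
- r.hand_in(): hands the job in, once; it reports no verdict.
The state is a dict: "clock": time; "joints": joint angles; "joint_vel": joint speeds; "joint_torque": joint torques, N m; "tcp_pos": TCP position; "orientation": TCP orientation; "contact_force": force on the tool from outside, world axes, zero at the start; "torque": the same for the moment, N m; "opening": finger opening in m.
Only numpy, scipy, OpenCV 4.12 (cv2) and the standard library are available. Lean on these libraries where they do the work, as an engineer would, in place of code of your own. Each camera call takes 0.05 s, during which the arm holds its last target. There are 200 camera calls.

TASK

The flat gauge lies with its handle pushed in under the low riser shelf: draw it out by its blade, lay it down on the bench, and take it again by its handle. Slide the blade into the gap between the two green boards on the stand until you feel it meet the hidden friction stop, push that stop back by half of its 14 mm travel (7 mm), and let go, leaving the gauge lying there in the gap. Leave the other things on the bench where they are.

Things in the scene. Friction and masses are not known exactly. Their poses are not given: they have to be found in the camera images.
- gauge: Flat gauge, about 0.15 kg: black plastic handle 70 x 30 x 20 mm (length, width, height), in line with it a plain aluminium blade 105 mm long, 26 wide, 5 thick. Origin: centre of the handle's underside; +x to the tip, z up. Handle x = -35..35, blade x = 35..140, blade z = 7.5..12.5 mm. Lies stably on its handle. At the start only the last 50 to 60 mm of blade stick out of the shelf.
- gauge_tip (a point): Middle of the blade's end, on its mid-plane, 140 mm ahead of the gauge's origin.
- shelf: Low aluminium riser shelf fixed to the bench: a box 140 mm deep, 90 wide, 40 high (mat and bits on top to 48 mm), walls 3 mm, roof underside at 37 mm, closed on all sides but its front. Origin: on the bench at the middle of the open front; +x points into the shelf, so the gauge is drawn out along -x.
- stand: Heavy stand, does not move: dark steel plate (x = -130..130, y = -55..55, top z = 20 mm) with two green boards stacked flat on its rear half (x = 0..110, y = -40..40 mm) and a chrome spring clip behind them, up to 70 mm high. Origin: on the bench under the boards' front edge; +x points into the gap. The bare front of the plate can carry the gauge's handle: the blade is then level with the gap.
- gap_mouth (a point): Middle of the gap's mouth at the boards' front edge, 30.5 mm above the bench, axes as the stand's. The gap between the boards is 9 mm high (26 to 35 mm above the bench) and 32 mm wide between two black strips.
- stop (a joint): Travel (m) of the friction stop, a 26 mm wide block hidden in the gap under the upper board: 0 at the start, grows as the blade pushes it in, 0.014 at its end; wanted 0.007. It takes about 6 N to move, stays where left, has no spring. Its face starts 45 to 70 mm behind the mouth, differently every time and not given: find it by touch.
- tweezer_case: Bystander: ribbed red silicone-grip tweezer case, 140 x 36 x 24 mm. Origin: centre of its underside.
- antenna_mount: Bystander: black plastic antenna mount, base 70 x 50 mm, 38 mm high. Origin: centre of its underside.
- motor_bell: Bystander: gold-tone motor bell, 54 mm across, 44 mm high with its shaft. Origin: centre of its underside.
Not all that is in view belongs to the job. What is meant by the gauge is not turquoise, and is the larger of those in its own colour.

How it is judged:
By the outcome, as a careful person would: the job done as asked, in the order asked, and still so for the second after the job is handed in, with the robot touching nothing.
It also fails if it takes over 50 s, if anything falls off the work surface, if the arm or the gripper's body presses on something with over 40 N, if the wrist force passes 120 N, or if a joint passes its speed limit or range.

## Working session

There is one attempt and no reset: what is moved stays moved. The work goes in short steps, each a Python script; the robot and the scene stay as the last script left them, time stands still between calls to the robot, and variables do not carry over. Pictures are saved under pics/ and viewed, about 8 in all and at most 12, crops included, and the job is handed in when it is done.

```bash
mkdir -p pics
cat > h.py <<'E'
import numpy as np, cv2
from station import r
def snap(cam,name,crop=None,scale=1):
    s=r.snapshot(cam); f=s["frame"][:,:,::-1]
    if crop: x0,y0,x1,y1=crop; f=f[y0:y1,x0:x1]
    if scale!=1: f=cv2.resize(f,None,fx=scale,fy=scale,interpolation=cv2.INTER_CUBIC)
    cv2.imwrite("pics/"+name,f); return s
def ray(s,u,v):
    x=(u-s["cx"])/s["fx"]; y=(v-s["cy"])/s["fy"]
    if s.get("fish"):
        th=np.hypot(x,y); d=np.array([np.sin(th)*x/th,np.sin(th)*y/th,np.cos(th)])
    else: d=np.array([x,y,1.])
    R=np.array(s["R"]); return -R.T@np.array(s["t"]), R.T@d
def at(s,u,v,z):
    o,d=ray(s,u,v); return o+d*(z-o[2])/d[2]
E
python3 - <<'E'
from h import *
import pickle
a=snap("scene","scene.png",scale=1.55);b=snap("top","top.png",scale=1.55)
pickle.dump((a,b),open("s.pkl","wb"))
for s in(a,b): print(s["fx"],s["cx"],s["cy"],ray(s,256,192))
print(r.sense())
E
```

```text
444.39665684309693 244.87176296042995 199.20652837822072 (array([ 1.33088576, -0.39999215,  0.89139218]), array([-0.60866318,  0.46509791, -0.64350843]))
431.7441316865071 258.67499020099615 193.62384232372676 (array([0.4736742 , 0.13453754, 1.05393955]), array([ 0.07375129,  0.01138157, -0.99723806]))
{'clock': 0.1, 'joints': array([-7.41821487e+01,  5.26009563e+00,  7.05757550e+01, -4.60108853e-04,
        1.04267352e+02, -3.24874594e+00]), 'joint_vel': array([ 0.03255728, -0.0776783 , -0.1516172 ,  0.07503072,  0.00621904,
       -0.02677783]), 'joint_torque': array([ 3.83834980e-03, -4.47856629e+01, -4.07568705e+01,  7.01551046e-02,
        2.84378382e-02, -1.08493498e-04]), 'tcp_pos': array([ 0.19601119, -0.56713677,  0.40359843]), 'orientation': array([-1.79896938e+02, -5.40317944e-03,  1.90664794e+01]), 'contact_force': array([ 0.419569  , -0.85530242, -0.31331221]), 'torque': array([-0.02126097,  0.0109501 , -0.01568134]), 'opening': 0.08791846734635014}
```

View pics/top.png

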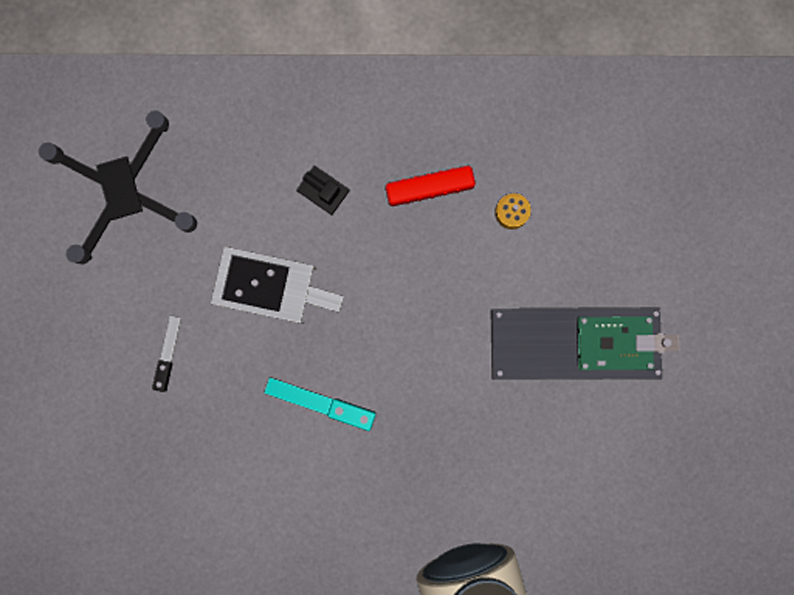

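View pics/scene.png

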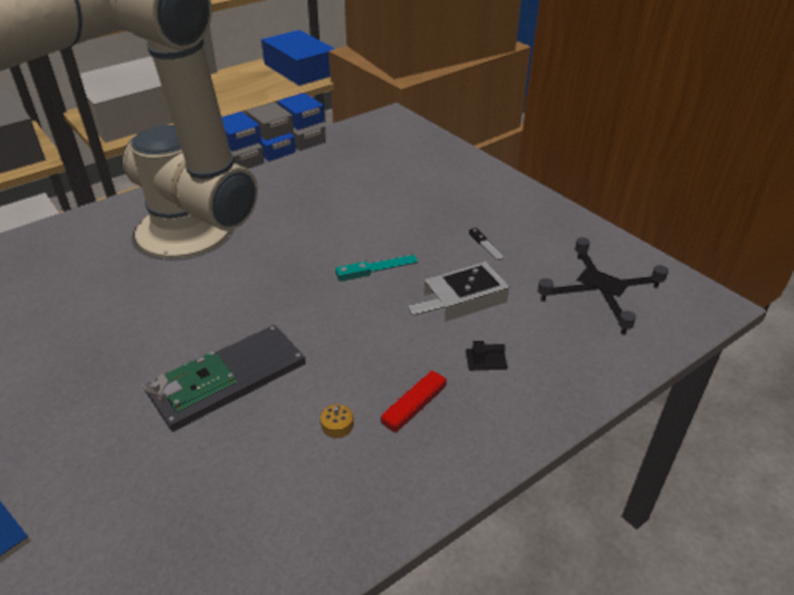

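The top view shows the shelf at about (262,285) with the blade pointing right to (342,300). The stand is at (577,343) and its mouth faces left. I'll enlarge both.

Run:
```python
from h import *
import pickle
a,b=pickle.load(open("s.pkl","rb"))
f=b["frame"][:,:,::-1]
A=cv2.resize(f[155:215,130:260],None,fx=6,fy=6,interpolation=cv2.INTER_CUBIC)[:300]
B=cv2.resize(f[195:250,310:440],None,fx=6,fy=6,interpolation=cv2.INTER_CUBIC)[:300]
cv2.imwrite("pics/crop.png",np.vstack([A,B]))
```

```text
(no output)
```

View pics/crop.png

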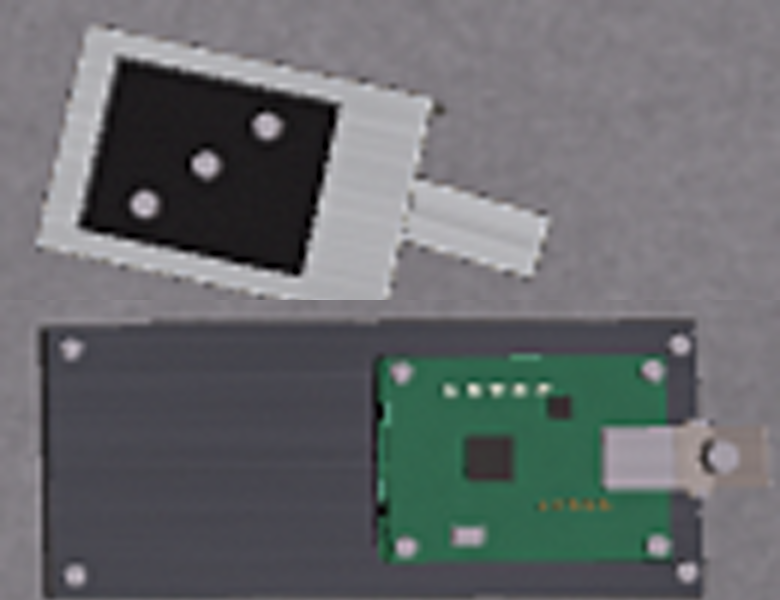

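Run:
```python
from h import *
import pickle
a,b=pickle.load(open("s.pkl","rb"))
def A(u,v,z): return at(b,130+u/6-.42,155+v/6-.42,z)
def B(u,v,z): return at(b,310+u/6-.42,195+(v-300)/6-.42,z)
np.set_printoptions(precision=4,suppress=True)
print("tip",A(550,214,.0125),A(535,275,.0125))
print("base",A(412,180,.0125),A(403,238,.0125))
print("shelf",A(90,27,.04),A(433,97,.04),A(38,245,.04),A(390,296,.04))
print("plate",[B(*p,.02) for p in[(43,328),(693,320),(45,598),(702,598)]])
print("board",[B(*p,.041) for p in[(383,357),(668,358),(386,560),(670,560)]])
print("screw",[B(*p,.021) for p in[(72,349),(680,345),(76,575),(688,572)]])
```

```text
tip [0.5546 0.2306 0.0125] [0.5299 0.2363 0.0125]
base [0.5681 0.2865 0.0125] [0.5446 0.2898 0.0125]
shelf [0.6257 0.4107 0.04  ] [0.5985 0.2747 0.04  ] [0.5393 0.4291 0.04  ] [0.5199 0.2904 0.04  ]
plate [array([0.5334, 0.0006, 0.02  ]), array([ 0.5378, -0.2586,  0.02  ]), array([0.4261, 0.0003, 0.02  ]), array([ 0.4275, -0.2598,  0.02  ])]
board [array([ 0.5214, -0.1294,  0.041 ]), array([ 0.5216, -0.2406,  0.041 ]), array([ 0.4425, -0.1295,  0.041 ]), array([ 0.443 , -0.2397,  0.041 ])]
screw [array([ 0.525 , -0.0108,  0.021 ]), array([ 0.5277, -0.2529,  0.021 ]), array([ 0.4353, -0.0119,  0.021 ]), array([ 0.4377, -0.2541,  0.021 ])]
```

Measurements, which agree with the given sizes:

| Item | Position | Yaw |
|---|---|---|
| Blade tip | (0.542, 0.2335) | about -103.5° |
| Gap mouth | (0.482, -0.130) | about -89.5° |

Next I grip the blade and draw the gauge out.

Run:
```python
from h import *
np.set_printoptions(precision=4,suppress=True)
def st(m): s=r.sense(); print(m,s["clock"],s["tcp_pos"],s["orientation"],s["contact_force"],s["opening"])
yw=76.5; u=np.array([-.2334,-.9724,0]); tip=np.array([.542,.2335,0]); g=tip-.022*u
r.reach(g+[0,0,.27],[180,0,yw]); st("hover")
r.servo_line(g+[0,0,.187],speed=.1); st("down")
r.grab(20); st("grab")
r.servo_line(g+.160*u+[0,0,.187],speed=.08); st("drawn")
r.let_go(); st("open")
r.servo_line(g+.160*u+[0,0,.29],speed=.15)
# hover over handle, look with wrist cam
h=tip+.160*u-.140*u
r.servo_line(h+[0,0,.29],speed=.2); st("over handle")
s=snap("wrist","w1.png",scale=1.5); s["fish"]=1
import pickle; pickle.dump(s,open("w1.pkl","wb")); t=snap("top","t1.png",(150,130,350,260),4); pickle.dump(t,open("t1.pkl","wb"))
```

```text
hover 3.2667 [0.5475 0.2542 0.2702] [179.9813   0.0006  76.4334] [0.0071 0.1454 0.7473] 0.08749192032574418
down 4.25 [0.5474 0.255  0.1879] [179.9293  -0.0505  76.5004] [-0.3348  0.3344  1.1143] 0.08761279650961357
grab 5.2333 [0.5471 0.2549 0.187 ] [-179.9911    0.0033   76.5005] [-0.137   0.3693 -0.0806] 0.02560649050811307
drawn 7.3833 [0.5098 0.0994 0.1869] [-179.9956    0.0154   76.5168] [ 0.04   -0.588  -0.1751] 0.0257926136820467
open 8.4417 [0.5098 0.0993 0.187 ] [179.9988  -0.0024  76.5004] [ 0.0269  0.0749 -0.4178] 0.08782180988074392
over handle 10.0167 [0.5372 0.2136 0.2893] [-179.9456    0.0748   76.5023] [ 0.5896 -0.1766  0.3285] 0.08769821149082613
```

View pics/w1.png

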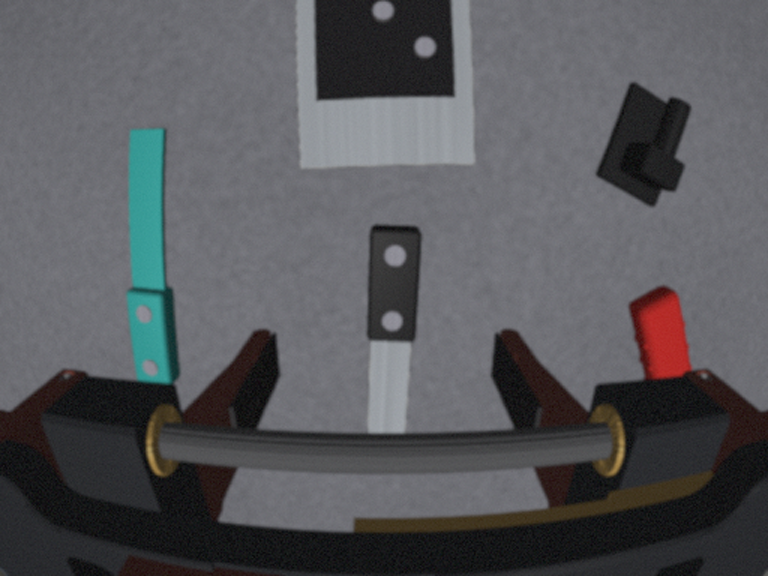

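The handle is out and clear of the shelf, with corners at (372,228), (420,228), (368,339) and (414,339). I'll locate it precisely.

Run:
```python
from h import *
import pickle
np.set_printoptions(precision=4,suppress=True)
s=pickle.load(open("w1.pkl","rb"))
f=lambda u,v,z: at(s,(u+.5)/1.5-.5,(v+.5)/1.5-.5,z)
P=[f(*p,.02) for p in[(371,229),(420,229),(368,339),(414,339)]]
for p in P:print(p)
a=(P[0]+P[1])/2;b=(P[2]+P[3])/2;d=b-a;print("len",np.linalg.norm(d),"w",np.linalg.norm(P[0]-P[1]),np.linalg.norm(P[2]-P[3]),"yaw",np.degrees(np.arctan2(d[1],d[0])),"c",(a+b)/2)
p,q=[(f(368,425,.0125)+f(407,425,.0125))/2,(f(371,342,.0125)+f(411,342,.0125))/2]
d=p-q;print("blade yaw",np.degrees(np.arctan2(d[1],d[0])),p,q)
```

```text
[0.5376 0.2513 0.02  ]
[0.5645 0.2449 0.02  ]
[0.5195 0.1866 0.02  ]
[0.5466 0.18   0.02  ]
len 0.06726634996012386 w 0.027661367831302863 0.02794318767966079 yaw -105.51489753236473 c [0.542  0.2157 0.02  ]
blade yaw -105.42837356936708 [0.5151 0.1172 0.0125] [0.5319 0.1781 0.0125]
```

Run:
```python
from h import *
import pickle
np.set_printoptions(precision=4,suppress=True)
def st(m): s=r.sense(); print(m,s["clock"],s["tcp_pos"],s["orientation"],s["contact_force"],s["opening"])
h=np.array([.542,.2157,0])
r.servo_line(h+[0,0,.25],[180,0,74.5],speed=.15)
r.servo_line(h+[0,0,.187],speed=.1); st("down")
r.grab(40); st("grab")
r.servo_line(h+[0,0,.25],speed=.12)
m=np.array([.482,-.1305,0]); u=np.array([np.cos(np.radians(-89.5)),np.sin(np.radians(-89.5)),0])
p=m-.148*u
r.servo_line(p+[0,0,.25],[180,0,90.5],speed=.12)
r.servo_line(p+[0,0,.2075],speed=.08); st("pre")
t=snap("top","t2.png",(290,180,440,275),5); pickle.dump(t,open("t2.pkl","wb"))
```

```text
down 11.3167 [0.5422 0.2158 0.1877] [179.9518  -0.0333  74.5043] [ 0.3401 -0.0488  0.1673] 0.08738050718237653
grab 12.2417 [0.542  0.2157 0.187 ] [-179.9969    0.0015   74.4989] [ 0.4626 -0.2734 -0.4686] 0.029280931929876332
pre 15.475 [0.4805 0.0175 0.2066] [-179.9357   -0.0015   90.5023] [-0.7179  0.6541 -1.3393] 0.02963766141016246
```

View pics/t2.png

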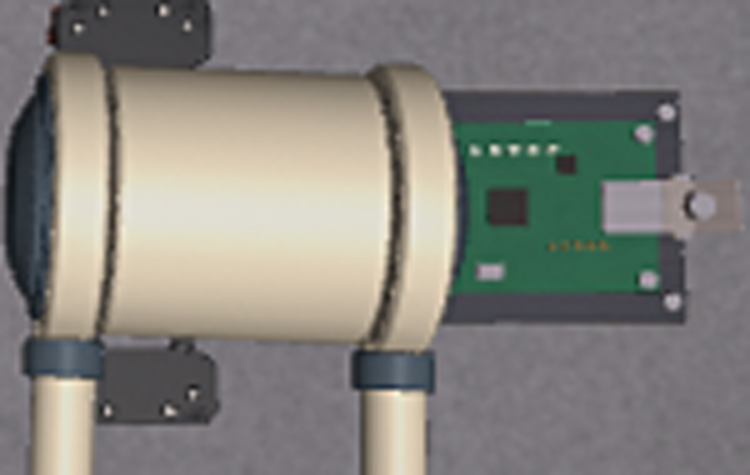

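The arm hides the mouth from the top camera, so I'll try the scene camera.

Run:
```python
from h import *
import pickle
t=snap("scene","t3.png",(80,185,210,280),6); pickle.dump(t,open("t3.pkl","wb"))
```

```text
(no output)
```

View pics/t3.png

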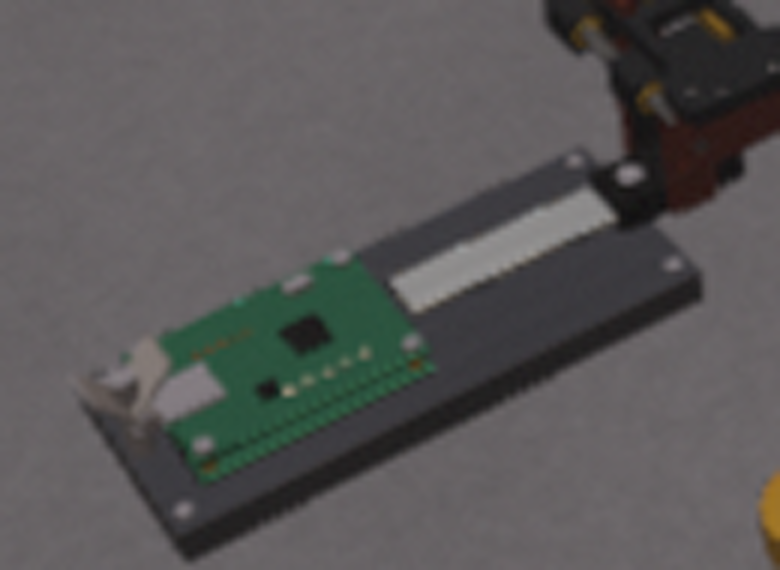

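Run:
```python
from h import *
import pickle
np.set_printoptions(precision=4,suppress=True)
s=pickle.load(open("t3.pkl","rb")); b=pickle.load(open("s.pkl","rb"))[1]
f=lambda u,v,z: at(s,80+(u+.5)/6-.5,185+(v+.5)/6-.5,z)
print("blade",*[f(*p,.0325) for p in[(392,278),(417,312),(592,188),(618,220)]],sep="\n")
print("board screws",*[f(*p,.042) for p in[(340,257),(411,342),(203,443)]],sep="\n")
print("plate screws",*[f(*p,.021) for p in[(575,160),(673,263),(183,510)]],sep="\n")
B=lambda u,v,z: at(b,310+u/6-.42,195+(v-300)/6-.42,z)
print("top board screws",*[B(*p,.042) for p in[(402,372),(406,547),(653,370),(658,545)]],sep="\n")
```

```text
blade
[ 0.4674 -0.1219  0.0325]
[ 0.4938 -0.1227  0.0325]
[ 0.4698 -0.0189  0.0325]
[ 0.4962 -0.02    0.0325]
board screws
[ 0.4505 -0.1379  0.042 ]
[ 0.5181 -0.1363  0.042 ]
[ 0.5184 -0.234   0.042 ]
plate screws
[ 0.436  -0.0105  0.021 ]
[ 0.5255 -0.009   0.021 ]
[ 0.5286 -0.252   0.021 ]
top board screws
[ 0.5156 -0.1365  0.042 ]
[ 0.4476 -0.137   0.042 ]
[ 0.5168 -0.2343  0.042 ]
[ 0.4488 -0.2348  0.042 ]
```

```bash
cat >> h.py <<'E'
def blade(s,z,x0=80,y0=185,x1=210,y1=280,k=6):
    f=cv2.resize(s["frame"][y0:y1,x0:x1],None,fx=k,fy=k,interpolation=cv2.INTER_CUBIC)
    m=(f.min(2)>115).astype(np.uint8)
    n,l,st,c=cv2.connectedComponentsWithStats(m)
    i=1+np.argmax(st[1:,4]); q=np.argwhere(l==i)[::3]
    P=np.array([at(s,x0+(u+.5)/k-.5,y0+(v+.5)/k-.5,z)[:2] for v,u in q])
    print(st[i]); return cv2.minAreaRect((P*1000).astype(np.float32)),P
E
python3 - <<'E'
from h import *
import pickle
s=pickle.load(open("t3.pkl","rb"))
R,P=blade(s,.0325); print(R)
# centreline fit from row means along y
e=np.arange(-.115,-.03,.005); c=[(P[abs(P[:,1]-y)<.0025,0].max()+P[abs(P[:,1]-y)<.0025,0].min())/2 for y in e]
k=np.polyfit(e,c,1);print("dx/dy",k[0],"x at -.13",np.polyval(k,-.13))
E
```

```text
[ 393  191  219  119 8215]
((479.96893310546875, -71.97372436523438), (102.7188949584961, 26.615589141845703), 89.3534927368164)
dx/dy 0.00844504842571991 x at -.13 0.47983107083655985
```

The blade runs about 1° off the stand's direction, so I'll correct the yaw. Then I insert in steps and watch the force.

Run:
```python
from h import *
np.set_printoptions(precision=3,suppress=True)
m=np.array([.482,-.1305,.2077]); a=np.radians(-89.5); u=np.array([np.cos(a),np.sin(a),0])
def go(d,v=.03,rot=None):
    r.servo_line(m+(d-.140)*u,rot,speed=v); s=r.sense()
    F=s["contact_force"]; print(f"{d*1e3:.1f} t{s['clock']:.2f}",s["tcp_pos"]*1e3,F); return F
r.servo_line(m-.148*u,[180,0,91.5],speed=.03); r.wait(.2)
for d in(-.008,.005,.015,.025,.035):
    F=go(d)
    if abs(F[1])>4 or abs(F[0])>5: print("contact?"); break
```

```text
-8.0 t16.27 [480.703  17.488 207.679] [ 0.655 -0.051 -1.569]
5.0 t16.86 [480.751   8.181 207.986] [-1.755 23.11   1.425]
contact?
```

It met something at the mouth, so I'll back off and look.

Run:
```python
from h import *
import pickle
np.set_printoptions(precision=4,suppress=True)
m=np.array([.482,-.1305,.2077]); a=np.radians(-89.5); u=np.array([np.cos(a),np.sin(a),0])
r.servo_line(m-.150*u,speed=.04); r.wait(.2); print(r.sense()["tcp_pos"],r.sense()["contact_force"],r.sense()["clock"])
t=snap("scene","t4.png",(120,195,200,255),9); pickle.dump(t,open("t4.pkl","wb"))
for z in(.030,.0332):
  R,P=blade(t,z); print(R)
  e=np.arange(-.115,-.03,.005); c=[(P[abs(P[:,1]-y)<.0025,0].max()+P[abs(P[:,1]-y)<.0025,0].min())/2 for y in e]
  w=[np.ptp(P[abs(P[:,1]-y)<.0025,0]) for y in e]
  k=np.polyfit(e,c,1);print("dx/dy",k[0],"x at -.13",np.polyval(k,-.13),P[:,1].min(),w[0],w[-1])
```

```text
[0.4807 0.0192 0.2077] [ 0.6127 -0.4689 -1.5988] 17.5833
[ 397  188  218  122 8230]
((478.0650634765625, -68.72125244140625), (26.39594268798828, 103.22332000732422), 0.3946831524372101)
dx/dy -0.006155492982818089 x at -.13 0.478983360136746 -0.1203930801187379 0.026095975890701784 0.024084524594013224
[ 397  188  218  122 8230]
((481.23321533203125, -69.95188903808594), (26.297901153564453, 102.83984375), 0.3947015702724457)
dx/dy -0.006980807026194308 x at -.13 0.4821802100790061 -0.12143176729897232 0.02575950580726527 0.02434980318497637
```

View pics/t4.png

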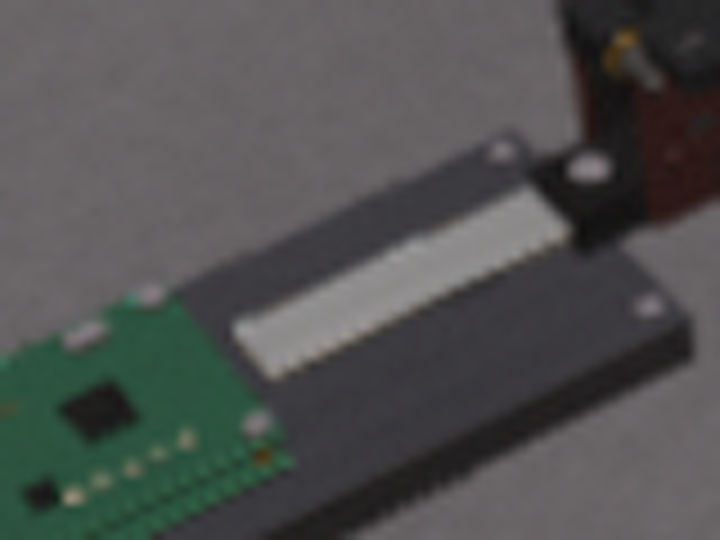

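The tip offset is unchanged (140 mm), so nothing slipped in the grip. An apparent 1.1° yaw also fits the blade drooping about 1.2° in the grip, which would put its lower edge on the lower board. I'll restore the yaw, pitch the tip up and check.

```bash
cat >> h.py <<'E'
m=np.array([.482,-.1305,.2080]); a=np.radians(-89.5); u=np.array([np.cos(a),np.sin(a),0])
PT=1.3
off=np.array([0,.163*np.sin(np.radians(PT)),0])
def go(d,v=.03,rot=None,dz=0):
    r.servo_line(m+(d-.140)*u+off+[0,0,dz],rot,speed=v); s=r.sense()
    F=s["contact_force"]; print(f"{d*1e3:.1f} t{s['clock']:.2f}",s["tcp_pos"]*1e3,F); return F
E
python3 - <<'E'
from h import *
np.set_printoptions(precision=4,suppress=True)
go(-.010,.03,[180,PT,90.5]); r.wait(.2); go(-.01)
t=snap("scene","t5.png",(120,195,200,255),9)
z=.0335; R,P=blade(t,z); print(R)
e=np.arange(-.115,-.03,.005); c=[(P[abs(P[:,1]-y)<.0025,0].max()+P[abs(P[:,1]-y)<.0025,0].min())/2 for y in e]
k=np.polyfit(e,c,1);print("dx/dy",k[0],"x at -.13",np.polyval(k,-.13),P[:,1].min())
E
```

```text
-10.0 t17.91 [480.695   23.3048 207.9961] [ 0.1433  0.2205 -1.95  ]
-10.0 t18.36 [480.7003  23.1464 208.0007] [-0.6745  0.0244 -1.9435]
[ 393  185  222  114 8181]
((477.7189636230469, -68.77314758300781), (102.93972778320312, 26.400121688842773), 88.2125473022461)
dx/dy 0.03160906195982719 x at -.13 0.4760888368107743 -0.12020177554825945
```

The image slope moved the opposite way. The camera looks from +x, so a raised point appears at smaller x: the tip was about 1° high, not low, and it hit the upper board (33.2+2.4 > 35 mm). I'll use pitch -1°.

```bash
sed -i 's/^PT=1.3/PT=-1.0/; s/.2080\]/.2076]/' h.py
python3 - <<'E'
from h import *
np.set_printoptions(precision=4,suppress=True)
go(-.010,.03,[180,PT,90.5]); r.wait(.2)
t=snap("scene","t6.png",(120,195,200,255),9)
z=.0332; R,P=blade(t,z); print(R)
e=np.arange(-.115,-.03,.005); c=[(P[abs(P[:,1]-y)<.0025,0].max()+P[abs(P[:,1]-y)<.0025,0].min())/2 for y in e]
k=np.polyfit(e,c,1);x=np.polyval(k,-.13);print("dx/dy",k[0],"x at -.13",x,P[:,1].min())
if abs(k[0]+.0087)<.006 and abs(x-.482)<.0015:
  for d in(-.003,.003,.008,.013,.02,.027,.034,.04):
    F=go(d)
    if abs(F[1])>4 or abs(F[0])>5 or abs(F[2]+1.8)>5: print("contact?"); break
E
```

```text
-10.0 t18.77 [480.6972  16.3234 207.591 ] [ 0.1587  0.158  -0.3345]
[ 398  186  217  125 8272]
((481.4424133300781, -70.03523254394531), (26.299423217773438, 104.33668518066406), 0.47777286171913147)
dx/dy -0.007888144059701308 x at -.13 0.48226487721154304 -0.12211751268688942
-3.0 t19.41 [480.7688   9.424  207.6086] [-0.0714 -0.3264 -1.4298]
3.0 t19.76 [480.8121   3.4381 207.6039] [-0.0875  0.6253 -0.6754]
8.0 t20.07 [480.8362  -1.507  207.5761] [-0.8128 -0.5927 -2.5898]
13.0 t20.39 [480.881   -6.5237 207.585 ] [ 0.3193 -0.2762 -1.729 ]
20.0 t20.77 [480.9482 -13.5414 207.6012] [-0.2423 -0.1726 -1.0363]
27.0 t21.16 [481.015  -20.5487 207.6047] [ 0.2901  0.16   -1.629 ]
34.0 t21.54 [481.0821 -27.5281 207.5857] [-1.0012  0.0774 -0.9162]
40.0 t21.89 [481.1281 -33.523  207.5994] [-0.1635 -0.2642 -1.5049]
```

The blade slid in freely. Now I feel for the stop.

Run:
```python
from h import *
np.set_printoptions(precision=2,suppress=True)
d=.041
while d<.078:
    r.servo_line(m+(d-.140)*u+off,speed=.01); F=[]
    for _ in range(3): F.append(r.sense()["contact_force"][1]); r.wait(.02)
    s=r.sense(); f=np.mean(F)
    print(f"{d*1e3:.1f} y{s['tcp_pos'][1]*1e3:.2f} F{f:.2f} t{s['clock']:.2f}",end=" | ")
    if f>2.5: break
    d+=.0008
```

```text
41.0 y-34.32 F-0.20 t22.19 | 41.8 y-35.14 F-0.29 t22.49 | 42.6 y-35.97 F0.12 t22.79 | 43.4 y-36.77 F-0.32 t23.09 | 44.2 y-37.57 F0.02 t23.39 | 45.0 y-38.35 F-0.30 t23.69 | 45.8 y-38.88 F3.15 t23.99 |
```

Contact came at d of about 45.5 mm, TCP y of about -38.6. I'll push on while watching force and position.

Run:
```python
from h import *
for d in(.0464,.047,.048,.049,.050,.051):
    r.servo_line(m+(d-.140)*u+off,speed=.01); F=[]
    for _ in range(3): F.append(r.sense()["contact_force"]); r.wait(.03)
    s=r.sense(); f=np.mean(F,0)
    print(f"{d*1e3:.1f} y{s['tcp_pos'][1]*1e3:.2f} F{f.round(2)} t{s['clock']:.2f} open {s['opening']*1e3:.2f}")
    if f[1]>12: break
```

```text
46.4 y-39.21 F[ 0.14  5.35 -0.38] t24.34 open 29.64
47.0 y-39.72 F[-0.96  5.2  -0.59] t24.69 open 29.65
48.0 y-40.72 F[-0.31  5.11 -0.65] t25.04 open 29.70
49.0 y-41.71 F[-0.62  5.77 -0.6 ] t25.39 open 29.50
50.0 y-42.71 F[-0.42  5.82 -0.57] t25.74 open 29.65
51.0 y-43.71 F[-0.49  5.26 -0.4 ] t26.09 open 29.44
```

It slides at a steady 5.5 N or so, beginning at y of about -39.2 once the elastic slack is taken up. That puts 7 mm of travel at y of about -46.25, d = 53.5 mm.

Run:
```python
from h import *
import pickle
for d in(.0525,.05353):
    r.servo_line(m+(d-.140)*u+off,speed=.01); r.wait(.1); s=r.sense()
    print(d,s["tcp_pos"]*1e3,s["contact_force"],s["clock"])
p=s["tcp_pos"].copy()
r.servo_line(m+(d-.140)*u+off-[0,0,.0006],speed=.01); s=r.sense(); print(s["tcp_pos"]*1e3,s["contact_force"])
r.let_go(); s=r.sense(); print(s["tcp_pos"]*1e3,s["contact_force"],s["opening"],s["clock"])
q=m+(d-.140)*u+off; q[2]=.32
r.servo_line(q,speed=.12)
r.servo_line(q+[-.08,.15,.03],speed=.25); print(r.sense()["clock"])
t=snap("top","f1.png"); s2=snap("scene","f2.png")
A=cv2.resize(t["frame"][185:260,290:440,::-1],None,fx=4,fy=4); B=cv2.resize(s2["frame"][185:280,80:230,::-1],None,fx=4,fy=4)[:299]
cv2.imwrite("pics/fin.png",np.vstack([A[:300],B])); pickle.dump((t,s2),open("f.pkl","wb"))
```

```text
0.0525 [481.21228594 -45.22294912 207.57876653] [ 0.7408436   4.77985815 -0.43313507] 26.4917
0.05353 [481.22499548 -46.23922515 207.54841139] [-0.15641146  6.05873518 -0.26304288] 26.8417
[481.25592514 -46.23648526 207.12876352] [-0.94323602  5.36182823 -0.63521124]
[481.25646089 -46.87026685 207.0152906 ] [ 0.2042007  -0.49552744  0.17267289] 0.08752879427716671 28.1
30.0333
```

View pics/fin.png

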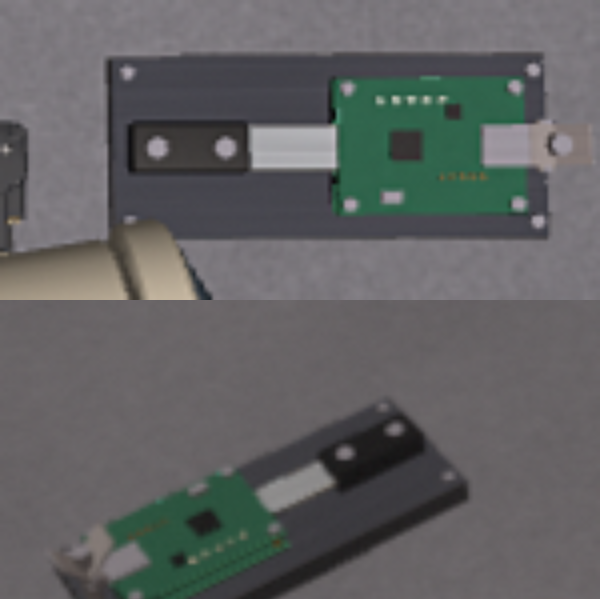

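The gauge lies straight in the gap with its handle flat on the plate, and the robot is clear. I'm handing in.

Run:
```python
from h import *
t,s=__import__("pickle").load(open("f.pkl","rb"))
p=at(t,290+248.5/4-.5,185+147/4-.5,.02+.02); print("handle front",p,"tip depth",.105-(p[1]+.1305))
r.hand_in(); print(r.sense()["clock"])
```

```text
handle front [ 0.48100885 -0.07815249  0.04      ] tip depth 0.05265249490276715
the job is handed in; nothing more can be done
the job is handed in; nothing more can be done
```

The job is handed in, at about 30 s on the robot clock. I drew the gauge out by its blade, let it lie on the bench and took it again by its handle. I then slid the blade into the gap, pushed the stop back by about 7 mm and let go.

**Failed first try:** the first insertion hit the mouth of the gap with about 23 N. The blade tip sat about 1° high in the grip. My first correction went the wrong way, which the scene camera showed before I tried again. With the opposite pitch the blade slid in freely.

**Stop:** I felt it about 46 mm behind the mouth, and it moved at a steady 5–6 N. From the TCP position, corrected for elastic slack, the travel is 7.0 mm, good to perhaps ±0.3 mm; the stop itself can't be seen. As the fingers opened, the arm relaxed 0.6 mm forward. I take this to be the unloaded fingers and not more push on the stop, but I could not confirm that.

**Last checks:** the final pictures show the gauge straight in the gap, its handle flat on the plate and the robot clear of it. The tip depth measured from the top view is 52.7 mm, against about 52.5 mm expected. The gripper never went near the other things on the bench, but I did not measure their positions again.

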